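Push an empty tin through the swing flap of a kitchen waste bin

TASK

Put the small empty tea tin into the waste bin without picking it up: with one finger push the flap's upright plate so that the spring-loaded flap swings well open, and while that finger keeps the flap open, push the tin along its channel with the other finger until it drops through. Do not push the tin onto the closed flap. Then take the hand away so that the flap closes by itself, and leave the mug, the spice jar and the coffee press where they stand.

Things in the scene. Friction and masses are not known exactly. Their poses are not given: they have to be found in the camera images.
- bin: Fixed steel waste bin, 250 (x) by 190 (y) by 170 mm high, hollow, walls 4 mm. Origin: centre of its underside, on the counter, right under the flap's hinge line. Its +x points from the ledge to the flap (away from the robot, up to 0.45 rad askew), +y to the left. Its top, z = 170 mm, is a flat white ledge at x = -125 to -3 mm and the grey flap at x = 2 to 106, y = -82 to 82 mm.
- channel_end (a point): Middle of the end of the channel at the flap: bin x = 0, y = 37, z = 170 mm; same axes as the bin. On the ledge, two straight ribs 4 mm wide and 10 mm high run along x from 122 to 8 mm before this point; their inner faces are 62 mm apart. The rest of the ledge (bin y below 2 mm) is bare, and above the flap stands only its push plate.
- flap (a joint): Angle of the flap, rad: 0 closed (level with the ledge), up to 1.4 swung down into the bin. Hinge along the bin's y at x = 0, z = 170 mm. Pushing its upright push plate to bin +x opens it: a fingertip h above the ledge and d past the hinge line holds it at about atan(d/h) (3 to 10 N). A spring shuts it. The tin's weight does not open it; open beyond 0.8 rad the tin slides off it into the bin.
- push_plate (a point): Middle of the front face (towards the ledge) of the upright push plate, which is fixed square to the flap on its hinge line: 70 mm wide (bin y = -77 to -7 mm), 4 mm thick, reaching 60 mm above the ledge. With the flap closed this point is 30 mm above the ledge, at bin x = -2, y = -42, z = 200 mm. It turns with the flap.
- tin_center (a point): Centre (half-way up) of the small box-shaped empty tea tin with a paper label: 44 mm along the channel (its x), 54 mm across it (its y), 40 mm high, 30 to 65 g. It stands upright in the channel on the ledge, nearly square to it, its centre 45 to 95 mm before the hinge line, with about 4 mm play to either side.
- mug: White mug, 80 mm diameter, 90 mm high, on the counter beside the bin; origin at the centre of its underside. Bystander.
- spice_jar: Small glass jar with black cap, 48 mm diameter, 110 mm high, on the counter beside the bin; origin at the centre of its underside. Bystander.
- coffee_press: Polished steel coffee press, 94 mm diameter, 191 mm high with its knob, loop handle; on the counter beside the bin; origin at the centre of its underside. Bystander.
Things that resemble listed ones, but are neither listed nor needed, are in the scene too. There is more than one size of the part that bears tin_center; the job needs the smallest.

How it is judged:
By the outcome, as a careful person would: the job done as asked, in the order asked, and still so for the second after the job is handed in, with the robot touching nothing.
It also fails if it takes over 35 s, if anything falls off the work surface, if the arm or the gripper's body presses on something with over 40 N, if the wrist force passes 120 N, or if a joint passes its speed limit or range.

ROBOT

A 6-joint arm with a two-finger parallel gripper is mounted at the origin on the work surface. World frame = base frame: x ahead of the robot, y to its left, z up, the work surface at z = 0. Lengths are in mm, angles in rad, forces in N, time in s.
With the tool pointing down it reaches from about 350 to 800 mm from the base axis. Payload 7.3 kg.
Tool frame: the origin (TCP) lies at the very end of the fingers, on their centre line; the grasp point (between the pads) lies 19 mm behind it (ctrl.grip_depth is the z of the grasp point in the tool frame, in mm); z points along the fingers, y is the line along which they close (so a half turn about z gives the same grasp; the last joint's range is limited). The gripper opens to 85 mm and grips with 20 to 120 N. Pads are 22 mm wide; open, the fingers measure 114 mm over their backs; the gripper's body (76 mm by 85 mm) begins 54 mm behind the grasp point. The pads swing forward as they close: fully open they stand 13 mm farther back than shut.
Start: joints at [-1.286, 0.342, 1.524, -0, 1.275, -0.146], TCP at [219.263, -477.041, 231.322] pointing down, gripper open.
Joint ranges: [-2.53, 2.53], [-0.77, 2.02], [0.04, 2.7], [-1, 4.14], [0.28, 2.66], [-3.11, 3.11]. Speed limits (rad/s): [2.57, 2.57, 3.14, 3.14, 3.14, 3.14].

INTERFACE

Orientations are given as a unit quaternion [x, y, z, w].
In Python, from plant import ctrl gives the robot as it stands. The module is installed in compiled form; this text tells all that it offers.
- The arm moves only by the tool move_arm, never from a script. Its argument "moves" is text: rows parted by semicolons, each of 5 numbers parted by spaces: the shift along the tool's x, y, z in m, then the turn about the tool's z in rad, then the finger opening in m, from 0 to 0.0854. In form: x y z roll hand; .... A call has 1 to 20 rows; each row is the pose to reach, as a shift and turn from the pose commanded when the call began, along the tool's axes at that moment; what a row does not reach only later rows make up. A row lasts 1/12 s, in which the tool goes at most 41.7 mm and 7.16 degrees, less where a joint would pass 70% of its speed; a pose out of reach is approached as far as the arm can. A call with a gripper value outside its range is refused whole. The fingers move at their own pace and stop on an object; "force" is the grip in N (left out, the last holds). Time passes only in rows, so rows that repeat a pose let the fingers close. It gives the time, the measured TCP pose, the force, the opening and the grip force at its end, in the units of the state.
- ctrl.read_state(): the state, without advancing time (a new reading comes with each control period).
- ctrl.snapshot(name): name is "scene" or "top"; returns a dict with "frame" (480x640x3 uint8, blue, green, red), "fx", "fy", "cx", "cy" (pixels), "rvec" (rotation vector, rad) and "tvec" (3), from world to camera coordinates, as OpenCV has them. Camera axes: x right, y down, z forward; pixel columns grow to the right and rows downward; lengths in mm; the calibration is good to about 2 mm. A picture is of the moment at which its call begins. There is no depth.
- ctrl.sign_off(): hands the job in; it is judged then, once.
The state is a dict: "time_s": time; "joints": joint angles; "dq": joint speeds; "joint_torque": joint torques, N m; "tcp_pos": TCP position; "tool_rot": TCP orientation; "wrist_force": force on the tool from outside, world axes, zero at the start; "moment": the same for the moment, N m; "grip_width": finger opening in mm; "finger_force": force on a finger pad.
Only numpy, scipy, OpenCV 4.12 (cv2) and the standard library are available. Lean on these libraries where they do the work, as an engineer would, in place of code of your own. Each camera call takes 0.05 s, during which the arm holds its last target. There are 200 camera calls.

## Working session

There is one attempt and no reset: what is moved stays moved. The work goes in short steps, Python scripts to look and compute and a tool call to move; the robot and the scene stay as the last step left them, time stands still between calls to the robot, and variables do not carry over. Pictures are saved under pics/ and viewed, at most 10 in all, crops included, and the job is handed in when it is done.

Besides the shell and the picture viewer there is one more tool, called as a command line: name --argument value ..., lists and objects as JSON in quotes. move_arm: Moves the arm, as the interface text tells. Its arguments: {"type":"object","properties":{"moves":{"type":"string"},"force":{"type":"number"}},"required":["moves"]}

```bash
mkdir -p pics; python3 - <<'E'
from plant import ctrl
import cv2,numpy as np
for n in("scene","top"):
    s=ctrl.snapshot(n);cv2.imwrite(f"pics/{n}0.png",s["frame"])
    R=cv2.Rodrigues(np.array(s["rvec"]))[0];print(n,s["fx"],s["cx"],s["cy"],(-R.T@np.array(s["tvec"]).ravel()).round(),R.round(2).tolist())
print(ctrl.read_state(),ctrl.grip_depth)
E
```

```text
scene 545.1897891035936 320.1137201691882 241.93549510219796 [1091.  538.  996.] [[-0.65, 0.76, -0.01], [0.58, 0.48, -0.66], [-0.49, -0.43, -0.75]]
top 571.232291645809 318.1897275097822 226.76379858503032 [ 435.   42. 1291.] [[-0.02, -1.0, 0.0], [-1.0, 0.02, -0.06], [0.06, -0.0, -1.0]]
{'time_s': 0.1, 'joints': array([-1.28600178e+00,  3.42681944e-01,  1.52494585e+00,  2.41537274e-05,
        1.27543907e+00, -1.45949021e-01]), 'dq': array([ 0.00120608, -0.00148216, -0.0033043 , -0.00066036,  0.00095857,
       -0.00079611]), 'joint_torque': array([ 2.13964297e-03, -4.34446728e+01, -2.46492022e+01, -1.51715544e-04,
        4.71915773e-03,  3.80324209e-06]), 'tcp_pos': array([ 219.15541989, -476.65265348,  230.67197387]), 'tool_rot': array([ 9.76897495e-01,  2.13707137e-01, -3.96073404e-05, -7.36131661e-04]), 'wrist_force': array([-0.01084273,  0.28721862,  0.51741991]), 'moment': array([-0.04391347, -0.00379301,  0.02535206]), 'finger_force': 0.0, 'grip_width': 85.14453588859573} -18.700000000000003
```

View pics/scene0.png

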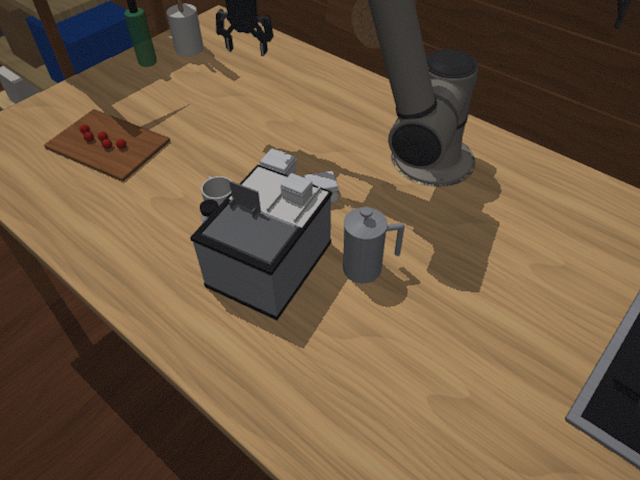

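View pics/top0.png

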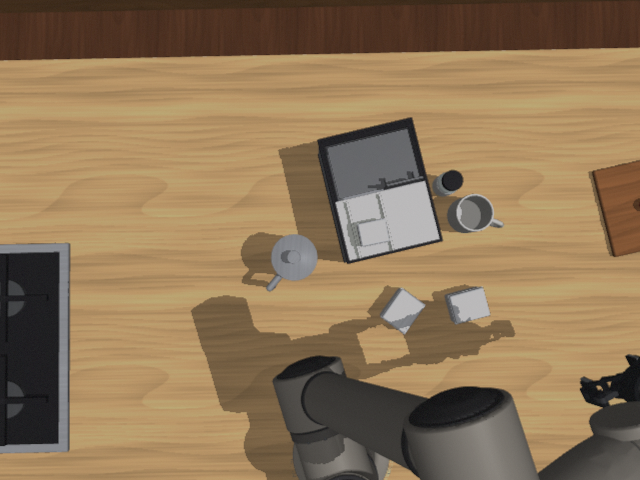

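The top view shows the bin rim between about (319,140), (412,119), (441,240) and (347,262). The tin in the channel is near (374,233), the plate near (395,182), and two decoy tins stand on the counter. I'll enlarge it to read the points.

```bash
python3 - <<'E'
import cv2,numpy as np
a=cv2.imread("pics/top0.png")[110:270,310:470];cv2.imwrite("pics/c1.png",cv2.resize(a,(600,600),interpolation=cv2.INTER_CUBIC))
a=cv2.imread("pics/scene0.png")[140:320,180:360];cv2.imwrite("pics/c2.png",cv2.resize(a,(600,600),interpolation=cv2.INTER_CUBIC))
E
```

```text
(no output)
```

View pics/c1.png

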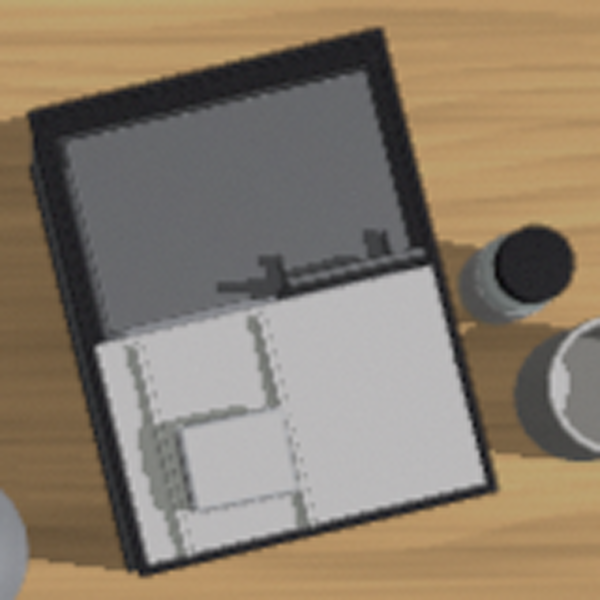

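View pics/c2.png

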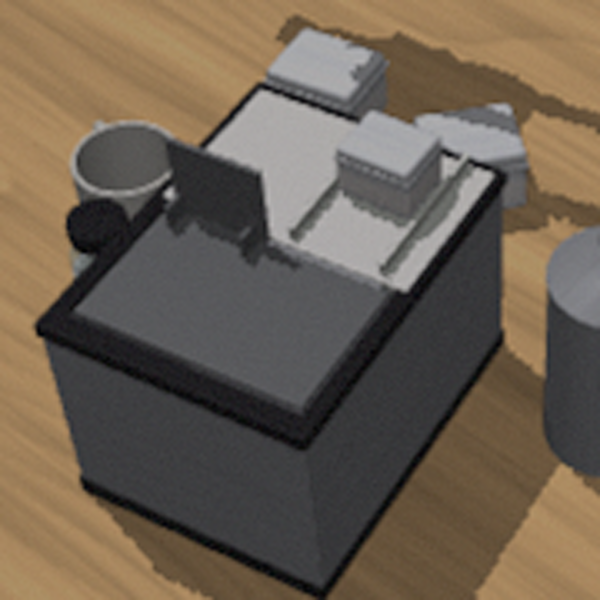

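The crops show these features:
- **Bin rim, top crop c1:** (32,115), (382,30), (495,490), (142,573).
- **Tin top, top crop c1:** about (180,428), (280,408), (297,492), (197,512).
- **Bin rim, scene crop c2:** (45,328), (303,447), (503,175), (262,88).
- **Tin top, scene crop c2:** (375,110), (440,150), (400,180), (337,150).

Next I'll fit the poses.

```bash
cat > h.py <<'E'
from plant import ctrl
import cv2,numpy as np
from scipy.optimize import least_squares
def cams(): return {n:ctrl.snapshot(n) for n in("scene","top")}
def proj(s,P):
    K=np.array([[s["fx"],0,s["cx"]],[0,s["fy"],s["cy"]],[0,0,1.]])
    return cv2.projectPoints(np.array(P,float).reshape(-1,1,3),np.array(s["rvec"],float),np.array(s["tvec"],float),K,None)[0].reshape(-1,2)
def w(p,L):
    L=np.array(L,float);c,s=np.cos(p[2]),np.sin(p[2])
    return np.c_[p[0]+c*L[:,0]-s*L[:,1],p[1]+s*L[:,0]+c*L[:,1],L[:,2]]
def fit(C,L,px,p0):
    f=lambda p:np.concatenate([(proj(C[n],w(p,L))-px[n]).ravel() for n in px])
    r=least_squares(f,p0);return r.x,r.fun.reshape(-1,2).round(1).tolist()
E
python3 - <<'E'
from h import *
C=cams()
t=lambda a:np.array(a)/3.75+[310,110]-.4
u=lambda a:np.array(a)/3.3333+[180,140]-.4
L=[[125,95,170],[125,-95,170],[-125,-95,170],[-125,95,170]]
px=dict(top=t([(32,113),(382,30),(495,490),(142,573)]),scene=u([(303,447),(45,328),(262,88),(503,175)]))
b,r=fit(C,L,px,[500,0,.2]);print("bin",b,r)
for n in px: print(n,fit(C,L,{n:px[n]},b)[0])
L=[[22,27,210],[22,-27,210],[-22,-27,210],[-22,27,210]]
px=dict(top=t([(180,428),(280,408),(297,492),(197,512)]),scene=u([(400,180),(337,150),(375,110),(440,150)]))
k,r=fit(C,L,px,[440,0,.2]);print("tin",k,r)
d=k[:2]-b[:2];c,s=np.cos(b[2]),np.sin(b[2]);print("tin in bin",c*d[0]+s*d[1],-s*d[0]+c*d[1],k[2]-b[2])
E
```

```text
bin [ 5.66800171e+02 -8.18693388e+01  2.12638571e-01] [[-0.9, 0.5], [-1.3, 0.7], [-0.8, 0.4], [-0.7, 0.7], [-0.6, -1.4], [-2.6, -0.3], [-1.0, -0.2], [-0.1, 0.4]]
top [ 5.67884205e+02 -8.36848121e+01  2.10314071e-01]
scene [ 5.66080939e+02 -7.93345931e+01  2.14613855e-01]
tin [ 4.82238715e+02 -6.36955058e+01  1.34187744e-01] [[-0.9, -0.7], [0.5, 0.2], [-0.2, 0.7], [-1.7, -0.2], [0.6, 0.3], [-1.7, -0.2], [-1.1, 0.0], [0.3, -2.9]]
tin in bin -78.82151689452591 35.61034310269841 -0.07845082700658423
```

move_arm --moves "0.015 -0.009 -0.01 -0.03 0.0854; 0.045 -0.026 -0.02 -0.1 0.0854; 0.08 -0.046 -0.03 -0.2 0.0854; 0.115 -0.066 -0.03 -0.3 0.0854; 0.15 -0.086 -0.03 -0.4 0.0854; 0.185 -0.106 -0.03 -0.5 0.0854; 0.22 -0.126 -0.03 -0.6 0.0854; 0.255 -0.146 -0.03 -0.7 0.0854; 0.29 -0.166 -0.03 -0.8 0.0854; 0.325 -0.186 -0.03 -0.87 0.0854; 0.36 -0.206 -0.03 -0.87 0.0854; 0.39 -0.223 -0.03 -0.87 0.0854; 0.405 -0.231 -0.03 -0.87 0.0854; 0.411 -0.234 -0.03 -0.87 0.0854; 0.411 -0.234 -0.03 -0.87 0.0854; 0.411 -0.234 -0.03 -0.87 0.0854; 0.411 -0.234 -0.03 -0.87 0.0854"

```text
time_s: 1.62
tcp_pos: [494.3, -93.9, 261.2]
tool_rot: [0.796, 0.605, -0.0, -0.0]
wrist_force: [-0.2, -1.0, 0.8]
grip_width: 85.1
finger_force: 0.0
```

```bash
cat >> h.py <<'E'
B=np.array([567,-82,.213])
def st():
    s=ctrl.read_state();q=s["tool_rot"];psi=2*np.arctan2(q[1],q[0]);p=s["tcp_pos"]
    c,n=np.cos(B[2]),np.sin(B[2]);d=p[:2]-B[:2];t=np.array([c*d[0]+n*d[1],-n*d[0]+c*d[1]]);a=psi-B[2]
    e=(s["grip_width"]/2+7.2)*np.array([np.sin(a),-np.cos(a)])
    print("t",round(s["time_s"],2),"tcp",p.round(1),"psi",psi.round(3),"bin",t.round(1),"Fp",(t+e).round(1),"Ft",(t-e).round(1),"F",s["wrist_force"].round(1),"w",round(s["grip_width"],1))
def pic(a,name,x,y,wd,k):
    cv2.imwrite(f"pics/{name}.png",cv2.resize(a[y:y+wd,x:x+wd],None,fx=k,fy=k,interpolation=cv2.INTER_CUBIC))
E
python3 - <<'E'
from h import *
st();C=cams()
a=cv2.resize(C["top"]["frame"][110:290,300:460],None,fx=2.5,fy=2.5);b=cv2.resize(C["scene"]["frame"][120:300,190:350],None,fx=2.5,fy=2.5)
cv2.imwrite("pics/d.png",np.hstack([a,b]))
E
```

```text
t 1.62 tcp [494.3 -93.9 261.2] psi 1.299 bin [-73.6   3.7] Fp [-29.5 -19.4] Ft [-117.6   26.9] F [-0.2 -1.   0.8] w 85.1
```

View pics/d.png

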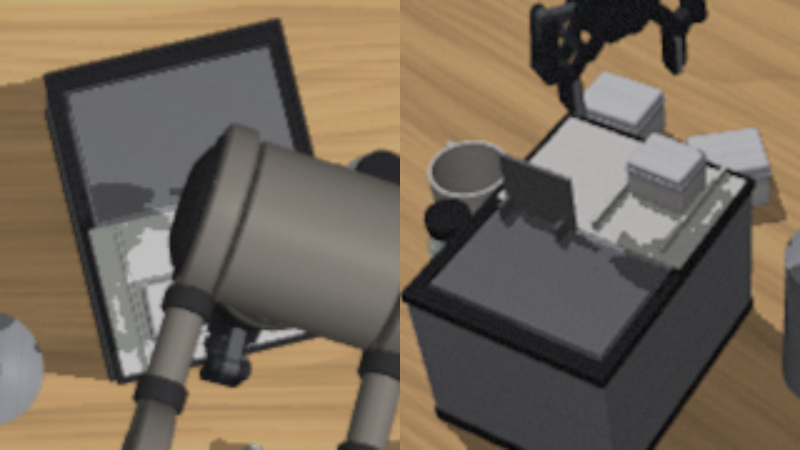

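The plate finger tip is at scene crop (572,115), which is pixel (259,166). The tin finger tip is at (675,72), which is (300,149). I'll check both against projection to get the true tip height.

```bash
python3 - <<'E'
from h import *
C=cams()
for z in(261,268,274,280):
    P=w(B,[[-29.5,-19.4,z],[-117.6,26.9,z]]);print(z,*[(n,proj(C[n],P).round(0).tolist()) for n in C])
E
```

```text
261 ('scene', [[259.0, 171.0], [300.0, 153.0]]) ('top', [[398.0, 197.0], [385.0, 251.0]])
268 ('scene', [[258.0, 168.0], [300.0, 150.0]]) ('top', [[399.0, 197.0], [386.0, 251.0]])
274 ('scene', [[258.0, 166.0], [300.0, 148.0]]) ('top', [[399.0, 197.0], [386.0, 251.0]])
280 ('scene', [[258.0, 163.0], [300.0, 145.0]]) ('top', [[400.0, 196.0], [387.0, 251.0]])
```

The tips sit about 13 mm above the TCP, as described, so I'll descend 95 mm to a tip height of about 9 mm above the ledge.

move_arm --moves "0 0 0.015 0 0.0854; 0 0 0.035 0 0.0854; 0 0 0.055 0 0.0854; 0 0 0.07 0 0.0854; 0 0 0.08 0 0.0854; 0 0 0.088 0 0.0854; 0 0 0.092 0 0.0854; 0 0 0.095 0 0.0854; 0 0 0.095 0 0.0854; 0 0 0.095 0 0.0854"

```text
time_s: 2.65
tcp_pos: [494.9, -92.9, 166.6]
tool_rot: [0.796, 0.605, -0.0, 0.0]
wrist_force: [-1.5, 1.3, -0.9]
grip_width: 85.4
finger_force: 0.0
```

```bash
python3 - <<'E'
from h import *
st();C=cams()
pic(C["scene"]["frame"],"e",190,120,160,3.75)
E
```

```text
t 2.65 tcp [494.9 -92.9 166.6] psi 1.301 bin [-72.8   4.6] Fp [-28.6 -18.6] Ft [-117.    27.8] F [-1.5  1.3 -0.9] w 85.4
```

View pics/e.png

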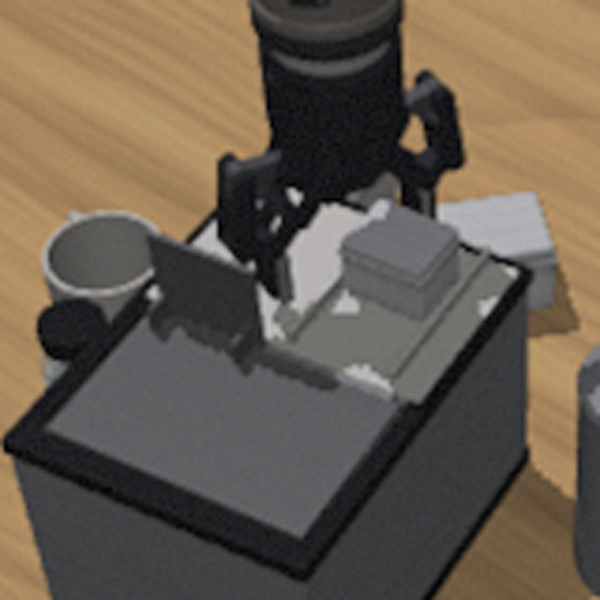

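The fingers are at the ledge. The plate finger is just before the plate at about (285,285), and the tin finger is behind the tin at about (415,200). I'll work out the waypoints in tool axes.

```bash
cat > plan.py <<'E'
from h import *
def plan(P0,W):  # P0: tcp bin x,y,psib at call start; W rows: Fp x,y,psib,dz
    a=P0[2];ex=np.array([np.cos(a),np.sin(a)]);ey=np.array([np.sin(a),-np.cos(a)])
    for fx,fy,b,dz in W:
        t=np.array([fx,fy])-49.9*np.array([np.sin(b),-np.cos(b)])
        d=t-P0[:2];print(round(ex@d/1000,4),round(ey@d/1000,4),dz,round(a-b,3),"Ft",(t-49.9*np.array([np.sin(b),-np.cos(b)])).round())
E
python3 - <<'E'
from plan import *
plan(np.array([-72.8,4.6,1.088]),[(-10,-19,1.088,0),(1,-20,1.088,0),(10,-22,1.0,0),(15,-28,.85,0),(20,-34,.65,-.002),(25,-42,.5,-.004),(35,-42,.45,-.005)])
E
```

```text
0.0083 0.0167 0 0.0 Ft [-98.  27.]
0.0125 0.0269 0 0.0 Ft [-87.  26.]
0.0193 0.036 0 0.088 Ft [-74.  32.]
0.0237 0.0444 0 0.238 Ft [-60.  38.]
0.0301 0.0549 -0.002 0.438 Ft [-40.  45.]
0.0318 0.0667 -0.004 0.588 Ft [-23.  46.]
0.0385 0.077 -0.005 0.638 Ft [-8. 48.]
```

Stage one moves to waypoint 3, which opens the flap while the tin is still well before it.

move_arm --moves "0.003 0.006 0 0 0.0854; 0.006 0.011 0 0 0.0854; 0.008 0.017 0 0 0.0854; 0.01 0.02 0 0 0.0854; 0.011 0.0235 0 0 0.0854; 0.0125 0.027 0 0 0.0854; 0.015 0.03 0 0.03 0.0854; 0.017 0.033 0 0.06 0.0854; 0.019 0.036 0 0.09 0.0854; 0.019 0.036 0 0.09 0.0854; 0.019 0.036 0 0.09 0.0854"

```text
time_s: 3.67
tcp_pos: [532.8, -83.7, 165.8]
tool_rot: [0.822, 0.569, -0.002, -0.002]
wrist_force: [-9.6, -0.2, 4.0]
grip_width: 85.3
finger_force: 4.4
```

```bash
python3 - <<'E'
from h import *
st();C=cams()
pic(C["scene"]["frame"],"f",190,120,160,3.75)
E
```

```text
t 3.67 tcp [532.8 -83.7 165.8] psi 1.211 bin [-33.7   5.6] Fp [  8.1 -21.5] Ft [-75.6  32.6] F [-9.6 -0.2  4. ] w 85.3
```

View pics/f.png

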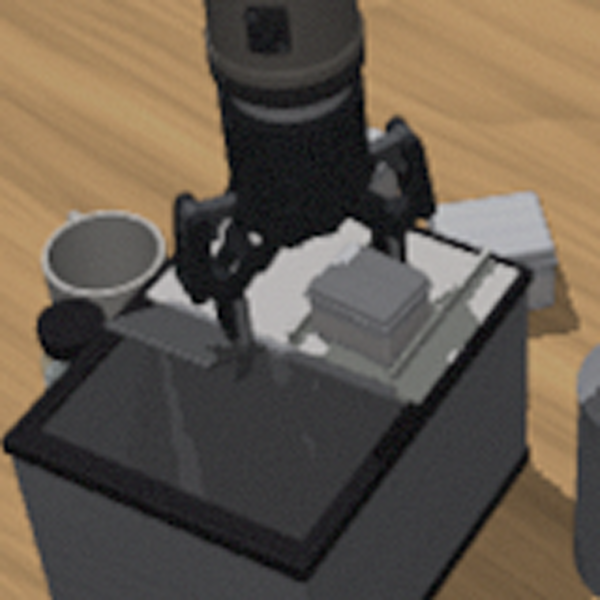

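The flap is swung well open: the plate is leaned over at about (170,330) and the bin interior is dark. The tin is pushed forward square at (370,300) but is still on the ledge. I'll continue.

```bash
python3 - <<'E'
from plan import *
b=.998;P=np.array([10,-22])-49.9*np.array([np.sin(b),-np.cos(b)])
plan(np.r_[P,b],[(13,-26,.92,0),(16,-31,.85,0),(19,-34,.75,-.001),(22,-37,.65,-.002),(25,-42,.5,-.003),(30,-42,.45,-.004),(36,-42,.42,-.005)])
E
```

```text
0.0022 0.0048 0 0.078 Ft [-66.  34.]
0.003 0.0105 0 0.148 Ft [-59.  35.]
0.007 0.0156 -0.001 0.248 Ft [-49.  39.]
0.0109 0.0212 -0.002 0.348 Ft [-38.  42.]
0.0152 0.0295 -0.003 0.498 Ft [-23.  46.]
0.02 0.035 -0.004 0.548 Ft [-13.  48.]
0.0245 0.0408 -0.005 0.578 Ft [-5. 49.]
```

move_arm --moves "0.001 0.0025 0 0.04 0.0854; 0.002 0.005 0 0.08 0.0854; 0.003 0.0105 0 0.15 0.0854; 0.005 0.013 -0.0005 0.2 0.0854; 0.007 0.0155 -0.001 0.25 0.0854; 0.009 0.0185 -0.0015 0.3 0.0854; 0.011 0.021 -0.002 0.35 0.0854; 0.013 0.025 -0.0025 0.42 0.0854; 0.015 0.0295 -0.003 0.5 0.0854; 0.0175 0.032 -0.0035 0.525 0.0854; 0.02 0.035 -0.004 0.55 0.0854; 0.022 0.038 -0.0045 0.565 0.0854; 0.0245 0.041 -0.005 0.58 0.0854; 0.0245 0.041 -0.005 0.58 0.0854; 0.0245 0.041 -0.005 0.58 0.0854; 0.0245 0.041 -0.005 0.58 0.0854"

```text
time_s: 5.1
tcp_pos: [582.3, -75.6, 171.6]
tool_rot: [0.951, 0.31, 0.001, 0.0]
wrist_force: [-1.0, 0.3, 3.9]
grip_width: 85.3
finger_force: 1.8
```

```bash
python3 - <<'E'
from h import *
st();C=cams()
pic(C["scene"]["frame"],"g",190,120,160,3.75)
E
```

```text
t 5.1 tcp [582.3 -75.6 171.6] psi 0.631 bin [16.3  3. ] Fp [ 36.6 -42.5] Ft [-3.9 48.6] F [-1.   0.3  3.9] w 85.3
```

View pics/g.png

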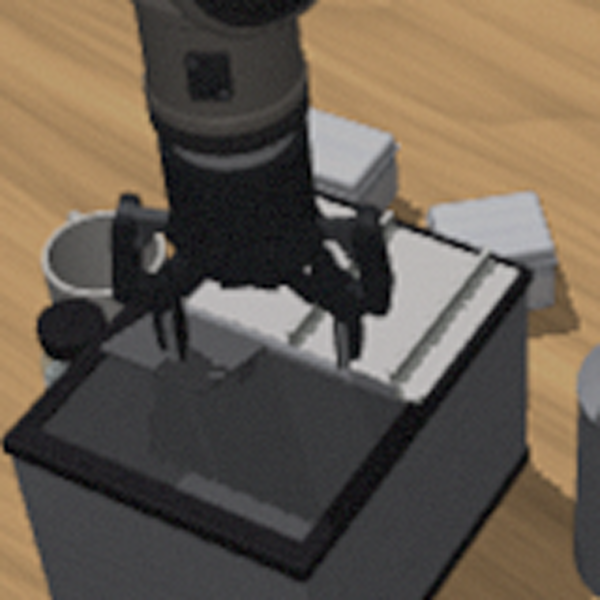

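The tin has dropped into the bin: the channel is empty and the flap is open. I'll back off along the bin's -x, then lift clear.

move_arm --moves "-0.007 -0.003 -0.001 0 0.0854; -0.015 -0.0065 -0.001 0 0.0854; -0.024 -0.0105 -0.001 0 0.0854; -0.033 -0.0145 -0.001 0 0.0854; -0.043 -0.019 -0.001 0 0.0854; -0.053 -0.0235 -0.001 0 0.0854; -0.064 -0.028 -0.002 0 0.0854; -0.066 -0.029 -0.015 0 0.0854; -0.067 -0.029 -0.035 0 0.0854; -0.067 -0.029 -0.06 0 0.0854; -0.075 -0.033 -0.09 0 0.0854; -0.095 -0.042 -0.11 0 0.0854; -0.125 -0.055 -0.12 0 0.0854; -0.155 -0.068 -0.12 0 0.0854; -0.18 -0.079 -0.12 0 0.0854; -0.19 -0.084 -0.12 0 0.0854; -0.19 -0.084 -0.12 0 0.0854; -0.19 -0.084 -0.12 0 0.0854; -0.19 -0.084 -0.12 0 0.0854; -0.19 -0.084 -0.12 0 0.0854"

```text
time_s: 6.87
tcp_pos: [379.6, -119.7, 291.0]
tool_rot: [0.951, 0.31, -0.0, -0.0]
wrist_force: [0.7, -0.5, -0.0]
grip_width: 85.1
finger_force: 0.0
```

```bash
python3 - <<'E'
from h import *
st();C=cams()
cv2.imwrite("pics/z.png",np.hstack([cv2.resize(C[n]["frame"][100:300,x:x+200],(400,400)) for n,x in(("scene",180),("top",250))]))
E
```

```text
t 6.87 tcp [ 379.6 -119.7  291. ] psi 0.631 bin [-191.1    2.7] Fp [-170.9  -42.7] Ft [-211.3   48.2] F [ 0.7 -0.5 -0. ] w 85.1
```

View pics/z.png

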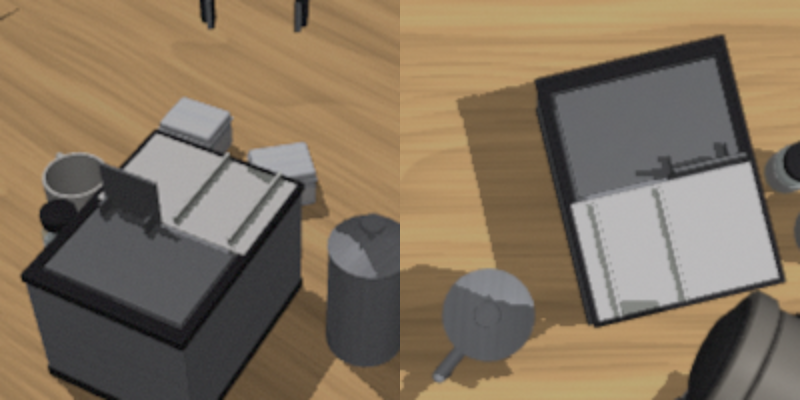

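The flap has closed with its plate upright at (130,190). The channel is empty, the mug, jar and press stand where they were, and the hand is clear.

```bash
python3 -c "
from plant import ctrl
print(ctrl.sign_off())"
```

```text
the job is handed in; nothing more can be done
None
```

The job is handed in: the tin dropped into the bin through the held-open flap, the flap closed by itself, and the mug, spice jar and coffee press were not touched; because of the fingers' reach, the tin finger nudged the tin a little way along the ledge just before the flap was fully open.

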